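Drive the round peg home, then poise the mallet over the square one

TASK

Take the small mallet that stands on its face by the handle and, with it, drive the round peg fully home in its corner joint. Then carry the mallet clear over the sharpening stone that stands on edge to the joint with the square peg and stop ready for the next blow, which I will call for once I have checked your aim: mallet face level and centred about 1 cm above the square peg without touching it, handle in line with the long side of that joint's main piece (either way round); the program finishes while holding the mallet still there. Touch the joints with nothing but the mallet and the square one not at all, do not bump the stone, and leave the other things where they are.

Things in the scene. Friction and masses are not known exactly. Their poses are not given: they have to be found in the camera images.
- mallet_face (a point): centre of the lower striking face of the small wooden mallet with black rubber faces (at the start it stands on this face, on the table). Face 56 mm (along the mallet's x) x 36 mm (y). Mallet axes: z from this face up through the head to the other face (head 84 mm high, 60 x 40 mm), x along the handle, pointing from the handle end to the head (the handle lies on the -x side). Mass about 0.28 kg
- mallet_grip (a point): centre of the place to grip the mallet's handle: 60 mm from the head's middle (30 mm from the head's side), 42 mm above the lower face. The handle is flat-sided, 20 mm wide (along the mallet's y), 26 mm high, and reaches from 30 to 156 mm on the -x side of the head's middle. Same axes as the mallet
- mallet: the whole mallet; origin at the centre of its lower striking face, axes as above
- round_joint: fixed wooden corner joint with the round peg: a piece 100 mm (along its own x) x 50 mm (y) x 45 mm high with a 30 mm high, 50 mm wide second piece standing out 41 mm from its -y side. The peg stands upright in the middle of the top. Origin on the table under the peg; z up. Its place and the other joint's are swapped at random, one on each side of the stone
- square_joint: fixed wooden corner joint with the square peg: a piece 100 mm (along its own x) x 50 mm (y) x 45 mm high with a 30 mm high, 50 mm wide second piece standing out 41 mm from its -y side. The peg stands upright in the middle of the top. Origin on the table under the peg; z up. Its place and the other joint's are swapped at random, one on each side of the stone
- round_top (a point): centre of the top of the round peg (16 mm across); the point moves down with the peg and turns with the joint block. The peg's top is 61 mm above the table at joint value 0, 47 mm when fully home
- square_top (a point): centre of the top of the square peg (15 x 15 mm); the point moves down with the peg and turns with the joint block. The peg's top is 61 mm above the table at joint value 0, 47 mm when fully home
- round_peg (a joint): how far the round peg has been driven down, m: starts between 0 and 0.004 (12 to 16 mm proud of the block), 0.014 = fully home at a firm stop (still 2 mm proud). It is held by friction, gives way at about 5 N and stays where it is left
- square_peg (a joint): how far the square peg has been driven down, m: starts between 0 and 0.004 (12 to 16 mm proud of the block), 0.014 = fully home at a firm stop (still 2 mm proud). It is held by friction, gives way at about 5 N and stays where it is left
- stone: fixed grey sharpening stone on its dark wooden base, standing on its long edge between the two joints: 34 mm thick (along world y), 178 mm long (along world x), 66 mm high. Origin 33 mm above the table, midway along its length, on its -y face; its axes are turned (its own x is up)
- glue_bottle: white glue bottle with a pointed nozzle, 54 mm across, 146 mm tall; origin under its centre
- tint_bottle: small bottle, 24 mm across, 49 mm tall, standing upright; origin under its centre
- wax_tin: round wax tin, 61 mm across, 26 mm tall; origin under its centre
- offcut: wood offcut, 34 x 72 x 22 mm; origin under its centre
- gauge: marking gauge: a 205 mm beam with a 52 mm head block, 65 mm tall, lying on the table; origin under its centre

How it is judged (in metres and radians):
On the way, in this order (a step that is already met when the one before it is completed fails the run):
1. the round peg is fully home (value of joint round_peg above 0.0125 m), for 0.1 s.
2. the mallet is poised just above the square peg (horizontal distance between mallet_face and square_top below 0.01 m and z of mallet_face in the frame of square_top between 0.002 and 0.02 m), for 0.2 s.
At the end, for the whole second after the job is handed in: Round peg within 1.5 mm of home; mallet gripped and still, face 2-20 mm above the square peg, centred within 10 mm, level within 8 deg, handle in line with that joint within 11 deg, not touching it; square peg not driven (2 mm), bystanders within 20 mm of their places (all of step 2 and value of joint round_peg above 0.0125 m and angle between mallet_face's own z axis and vertical below 0.14 rad and angle between the x axis of mallet_face and the x axis of square_joint, either way round below 0.2 rad and contact force between mallet and square_joint below 0.2 N and contact force between the fingers and mallet above 1 N and linear speed of mallet below 0.02 m/s and distance of square_top from where it was at the start of the episode below 0.002 m and distance of each of glue_bottle, tint_bottle, wax_tin, offcut, gauge from where it was at the start of the episode below 0.02 m); the arm keeps its last pose, push and grip.
It fails at once if the robot itself touches a joint block or peg (only the mallet may touch the round one) (contact force between any of the fingers, the arm and round_joint above 1 N or contact force between any of the fingers, the arm and square_joint above 1 N).
It fails at once if the mallet knocks the joint with the square peg or drives that peg (contact force between mallet and square_joint above 1 N or distance of square_top from where it was at the start of the episode above 0.002 m).
It fails at once if the stone is bumped (contact force between any of the fingers, the arm, mallet and stone above 1 N).
It fails at once if a bystander is disturbed (moved more than 20 mm) (distance of any of glue_bottle, tint_bottle, wax_tin, offcut, gauge from where it was at the start of the episode above 0.02 m).
It also fails if it takes over 54 s, if anything falls off the work surface, if the arm or the gripper's body presses on something with over 40 N, if the wrist force passes 120 N, or if a joint passes its speed limit or range.

ROBOT

A 6-joint arm with a two-finger parallel gripper is mounted at the origin on the work surface; the furniture and walls round the work are solid. World frame = base frame: x ahead of the robot, y to its left, z up, the work surface at z = 0. Lengths are in mm, angles in rad, forces in N, time in s.
With the tool pointing down it reaches from about 300 to 775 mm from the base axis. Payload 14.6 kg.
Tool frame: the origin (TCP) lies midway between the tips of the shut fingers; the grasp point (between the pads) lies 19 mm behind it (manip.hold_point_z is the distance from the TCP to the grasp point, in mm); z points along the fingers, y is the direction in which the jaws open and shut (so a half turn about z gives the same grasp; the last joint's range is limited). The gripper opens to 94 mm and grips with 3 to 60 N. Pads are 16 mm wide; open, the fingers measure 119 mm over their backs; the gripper's body (75 mm by 177 mm) begins 78 mm behind the grasp point.
Start: joints at [-1.215, 0.3, 1.521, -0, 1.321, -0.067], TCP at [225.666, -501.562, 205.446] pointing down, gripper open.
Joint ranges: [-3.03, 3.03], [-0.79, 2.21], [0.23, 2.52], [-1.04, 4.18], [0, 3.07], [-2.55, 2.55]. Speed limits (rad/s): [2.22, 2.22, 2.57, 3.14, 3.14, 3.14].

INTERFACE

Orientations are given as [roll, pitch, yaw] about the fixed x, y, z axes, in that order (R = Rz(yaw) Ry(pitch) Rx(roll)).
In Python, from cell import manip gives the robot as it stands.
- The arm moves only by the shell command python3 -m crank 'ROWS' [OPENING] [FORCE]. ROWS is JSON, a list of rows, each an object with "offset": the shift along the world's x, y, z in m, a list of three; "spin": the turn about the world's z in degrees. In form: [{"offset": [dx, dy, dz], "spin": spin}, ...]. A call has exactly 8 rows; each row is the pose to reach, as a shift and turn from the pose measured when the call began; what a row does not reach only later rows make up. A row lasts 1/12 s, in which the tool goes at most 41.7 mm and 7.16 degrees, less where a joint would pass 70% of its speed; a pose out of reach is approached as far as the arm can. A call with a gripper value outside its range is refused whole. OPENING is the opening, from 0 (shut) to 1 (fully open), set as the call begins (- or left out, the last holds). The fingers move at their own pace and stop on an object; FORCE is the grip in N (left out, the last holds). Time passes only in rows, so rows that repeat a pose let the fingers close, or fill a call up. It gives the time, the measured TCP pose, the force and the opening at its end, in the units of the state.
- manip.read_state(): the state, without advancing time (a new reading comes with each control period).
- manip.camera(name): name is "side" or "top"; returns a dict with "pixels" (384x512x3 uint8, red, green, blue), "fx", "fy", "cx", "cy" (pixels), "k1" (the pictures are not rectified: a ray, as slopes to the right and down, at radius r is drawn at 1 + k1 r^2 times it, then the intrinsics apply), "extrinsics" (4x4, takes a point from world to camera coordinates). Camera axes: x right, y down, z forward; pixel columns grow to the right and rows downward; lengths in mm; the calibration is good to about 2 mm. A picture is of the moment at which its call begins. There is no depth.
- manip.sign_off(): hands the job in, once; it reports no verdict.
Trained networks look in a picture, given as the dict that the camera call returned (one of the last four; its "shot" number tells which), for a name from the list of things; names that differ only in an ending like _2 or _b are one class to them, and where a whole thing is asked for, a point or a joint stands for the part that bears it (a point fixed in the world has none). Each returns a list of dicts, best first, with "conf" (0 to 1); they miss things now and then, are a little off and sometimes report something else, mostly with a low value. They report only what shows in the picture. A call takes as long as a camera call.
- manip.search_frame(picture, name): "location" ([x, y, z] in mm, in world coordinates, good to about 4 mm: the middle of the surface that is visible of it).
- manip.masks_of(picture, name): "mask" (384x512 bool, what is visible of it).
The state is a dict: "clock": time; "joints": joint angles; "qd": joint speeds; "effort": joint torques, N m; "eef_pos": TCP position; "eef_rot": TCP orientation; "wrist_force": force on the tool from outside, world axes, zero at the start; "moment": the same for the moment, N m; "finger_gap": finger opening in mm.
Only numpy, scipy, OpenCV 4.12 (cv2) and the standard library are available. Lean on these libraries where they do the work, as an engineer would, in place of code of your own. Each camera call takes 0.05 s, during which the arm holds its last target. There are 200 camera calls.

## Working session

There is one attempt and no reset: what is moved stays moved. The work goes in short steps, Python scripts to look and compute and a shell command to move; the robot and the scene stay as the last step left them, time stands still between calls to the robot, and variables do not carry over. Pictures are saved under pics/ and viewed, about 8 in all and at most 12, crops included, and the job is handed in when it is done.

```bash
mkdir -p pics; ls; cat > h.py <<'E'
import numpy as np, cv2
from cell import manip
def px2world(p,uv,z):
    """pixel -> world point on plane z (mm)"""
    uv=np.atleast_2d(np.array(uv,float)); d=np.c_[(uv[:,0]-p["cx"])/p["fx"],(uv[:,1]-p["cy"])/p["fy"]]
    u=d.copy()
    for _ in range(20): u=d/(1+p["k1"]*(u**2).sum(1,keepdims=True))
    E=np.array(p["extrinsics"]); R,t=E[:3,:3],E[:3,3]
    c=-R.T@t; r=np.c_[u,np.ones(len(u))]@R
    return c+r*((z-c[2])/r[:,2])[:,None]
def world2px(p,X):
    E=np.array(p["extrinsics"]); c=np.atleast_2d(X)@E[:3,:3].T+E[:3,3]
    s=c[:,:2]/c[:,2:]; s=s*(1+p["k1"]*(s**2).sum(1,keepdims=True))
    return s*[p["fx"],p["fy"]]+[p["cx"],p["cy"]]
def save(p,n,crop=None,s=1):
    im=p["pixels"][:,:,::-1]
    if crop: a,b,c,d=crop; im=im[b:d,a:c]
    cv2.imwrite(f"pics/{n}.png",cv2.resize(im,None,fx=s,fy=s,interpolation=cv2.INTER_CUBIC))
E
python3 - <<'E'
from h import *
print(manip.read_state())
for n in("top","side"):
    p=manip.camera(n); save(p,n+"0",s=1.5)
    E=np.array(p["extrinsics"]);print(n,"campos",(-E[:3,:3].T@E[:3,3]).round(),p["fx"],p["k1"])
    for k in("mallet_face","mallet_grip","mallet","round_top","square_top","round_joint","square_joint","stone","glue_bottle","tint_bottle","wax_tin","offcut","gauge"):
        r=manip.search_frame(p,k); print(k,[(np.round(q["location"]).tolist(),round(q["conf"],2)) for q in r[:2]])
    for k in("mallet","round_joint","square_joint"):
        for q in manip.masks_of(p,k)[:1]:
            np.save(f"{n}_{k}.npy",q["mask"])
            ys,xs=np.nonzero(q["mask"]); print(k,q["conf"],xs.min(),xs.max(),ys.min(),ys.max())
E
```

```text
pics
{'clock': 0.0, 'joints': array([-1.21464286e+00,  3.00462317e-01,  1.52161092e+00,  2.46355073e-06,
        1.32067992e+00, -6.66080077e-02]), 'qd': array([ 0.00066198, -0.0010904 ,  0.00292891,  0.00095196, -0.00056328,
        0.00110348]), 'effort': array([-3.07143000e-04, -5.31807518e+01, -3.52734876e+01,  7.08905468e-02,
        2.45118613e-02, -8.67031895e-05]), 'eef_pos': array([ 225.55370756, -501.32671071,  204.87852014]), 'eef_rot': array([-3.14043488e+00, -7.96228731e-05,  4.22760813e-01]), 'wrist_force': array([0.00962781, 0.80767755, 0.6554463 ]), 'moment': array([-0.06142837,  0.01416034,  0.01698842]), 'finger_gap': 94.40503395740554}
top campos [ 263. -169. 1335.] 456.0526312505014 -0.03498080635383983
mallet_face [([456.0, -158.0, 51.0], 0.74)]
mallet_grip [([454.0, -157.0, 57.0], 0.65), ([526.0, -358.0, 45.0], 0.19)]
mallet [([451.0, -159.0, 59.0], 0.76)]
round_top []
square_top []
round_joint [([457.0, -159.0, 55.0], 0.72), ([484.0, 99.0, 42.0], 0.63)]
square_joint [([526.0, -361.0, 44.0], 0.9)]
stone [([465.0, -30.0, 55.0], 0.6)]
glue_bottle [([299.0, -310.0,
[... 302 characters left out ...]
406.26826486906646 -0.12050228214481185
mallet_face [([467.0, -177.0, 53.0], 0.61)]
mallet_grip [([463.0, -173.0, 55.0], 0.69)]
mallet [([464.0, -178.0, 52.0], 0.77), ([487.0, 88.0, 38.0], 0.65)]
round_top []
square_top [([527.0, -353.0, 59.0], 0.39), ([486.0, 88.0, 40.0], 0.33)]
round_joint [([489.0, 88.0, 40.0], 0.73)]
square_joint [([528.0, -373.0, 37.0], 0.75)]
stone [([466.0, -39.0, 40.0], 0.86)]
glue_bottle [([309.0, -335.0, 70.0], 0.97)]
tint_bottle [([395.0, -353.0, 33.0], 0.41)]
wax_tin [([388.0, 109.0, 26.0], 0.75)]
offcut [([369.0, 34.0, 23.0], 0.52)]
gauge [([432.0, -497.0, 31.0], 0.7)]
mallet 0.59 221 284 178 208
round_joint 0.81 255 284 134 156
square_joint 0.98 273 312 228 265
```

```bash
python3 - <<'E'
from h import *
p=manip.camera("top"); save(p,"top1",(130,80,350,245),3.6)
p=manip.camera("side"); save(p,"side1",(170,110,390,275),3.6)
E
```

```text
(no output)
```

View pics/top1.png

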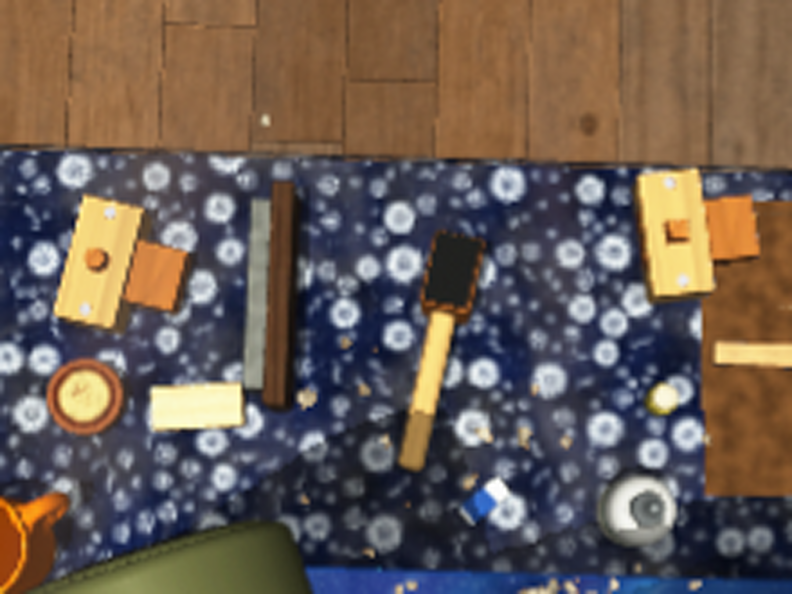

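View pics/side1.png

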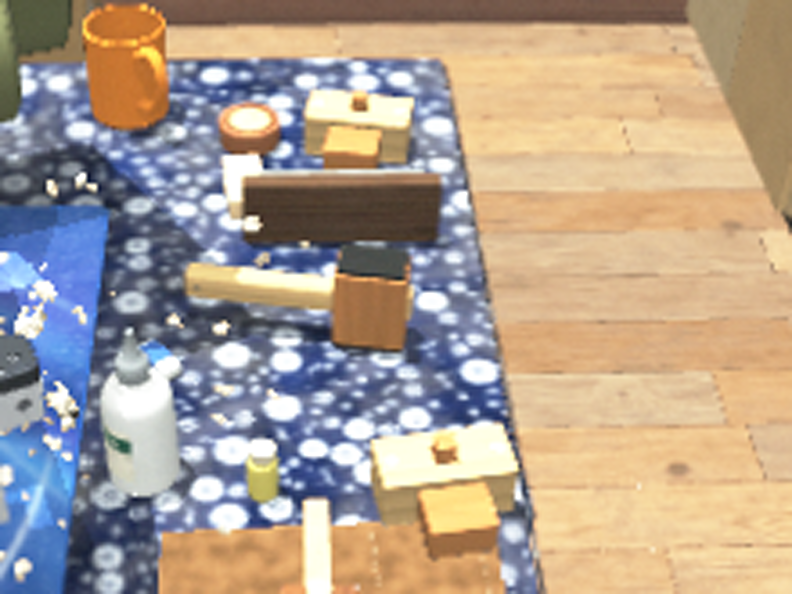

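```bash
python3 - <<'E'
from h import *
t=manip.camera("top"); s=manip.camera("side")
T=lambda L,z:px2world(t,np.array(L)/3.6+[130,80],z)[:,:2].round(1)
S=lambda L,z:px2world(s,np.array(L)/3.6+[170,110],z)[:,:2].round(1)
ang=lambda a,b:round(np.degrees(np.arctan2(*(b-a)[::-1])),1)
print("pegs top",T([[96,258],[678,229]],59).tolist(),"side",S([[359,98],[444,440]],59).tolist())
for n,L in(("round",[[85,196],[145,205],[113,328],[54,315]]),("sq",[[637,172],[697,168],[714,292],[653,298]])):
    c=T(L,45);print(n,c.mean(0),"x axis",ang(c[3],c[0]),ang(c[2],c[1]))
for n,L in(("round",[[318,90],[414,97],[410,138],[306,128]]),("sq",[[372,445],[500,423],[518,468],[382,490]])):
    c=S(L,45);print("side",n,c.mean(0),ang(c[0],c[1]),ang(c[3],c[2]))
h=T([[440,312],[412,467]],55);print("handle",h.tolist(),ang(h[1],h[0]))
f=T([[436,234],[485,237],[462,311],[425,304]],84);print("head top",f.tolist(),f.mean(0))
f=S([[342,246],[411,251],[405,278],[334,272]],84);print("side head top",f.tolist(),f.mean(0))
hs=S([[187,264],[335,278]],55);print("side handle top edge",hs.tolist())
print("stone top",T([[250,200],[272,182],[295,182],[285,408],[262,404],[245,388]],66).tolist())
# refined mallet black-top centroid
hsv=cv2.cvtColor(t["pixels"],cv2.COLOR_RGB2HSV); m=np.zeros(hsv.shape[:2],bool)
m[144:167,246:268]=(t["pixels"][144:167,246:268].max(2)<45)
ys,xs=np.nonzero(m);print(len(xs),px2world(t,[[xs.mean(),ys.mean()]],84).round(1))
E
```

```text
pegs top [[486.8, 110.3], [524.2, -348.1]] side [[490.4, 106.4], [527.5, -347.5]]
round [487.175 110.675] x axis -11.2 -11.5
sq [ 524.4  -347.85] x axis 8.0 8.4
side round [493.4   101.775] -8.6 -10.7
side sq [ 527.775 -350.325] 11.7 10.6
handle [[452.6, -161.7], [330.0, -143.5]] -8.4
head top [[509.2, -156.9], [508.0, -194.9], [449.6, -178.7], [454.2, -150.1]] [ 480.25 -170.15]
side head top [[461.8, -152.4], [517.4, -159.9], [509.8, -193.9], [453.9, -185.3]] [ 485.725 -172.875]
side handle top edge [[334.0, -137.4], [456.3, -158.1]]
stone top [[535.4, -9.7], [550.4, -26.4], [551.0, -44.5], [372.2, -43.9], [374.8, -25.9], [386.9, -12.2]]
221 [[ 483.4 -169.1   84. ]]
```

The top view shows the round peg at crop (96,258) left of the stone, the mallet head at (455,270) with its handle end at (412,467), and the square peg at (678,229) at right. The side view agrees with this. Worked out: mallet centre ≈ (483,-170), handle yaw ≈ -9°, grip ≈ (424,-161).

```bash
python3 -m crank '[{"offset":[0.012,0.02,0],"spin":-3},{"offset":[0.03,0.052,0],"spin":-8},{"offset":[0.05,0.086,0],"spin":-13},{"offset":[0.07,0.12,0],"spin":-18},{"offset":[0.09,0.155,0],"spin":-23},{"offset":[0.11,0.189,0],"spin":-28},{"offset":[0.13,0.223,0],"spin":-33},{"offset":[0.15,0.257,0],"spin":-33}]' 0.6 40
python3 -m crank '[{"offset":[0.015,0.025,0],"spin":0},{"offset":[0.03,0.052,0],"spin":0},{"offset":[0.045,0.078,-0.02],"spin":0},{"offset":[0.05,0.085,-0.04],"spin":0},{"offset":[0.05,0.085,-0.06],"spin":0},{"offset":[0.05,0.085,-0.08],"spin":0},{"offset":[0.05,0.085,-0.08],"spin":0},{"offset":[0.05,0.085,-0.08],"spin":0}]'
```

```text
clock: 2.57
eef_pos: [376.2, -242.8, 205.7]
eef_rot: [3.141, -0.001, -0.159]
wrist_force: [0.0, -0.6, -0.2]
finger_gap: 56.1
clock: 3.23
eef_pos: [426.0, -157.7, 125.7]
eef_rot: [-3.141, 0.001, -0.159]
wrist_force: [0.1, -0.6, 0.9]
finger_gap: 56.6
```

```bash
python3 -m crank '[{"offset":[-0.001,-0.003,-0.02],"spin":0},{"offset":[-0.002,-0.003,-0.045],"spin":0},{"offset":[-0.002,-0.003,-0.07],"spin":0},{"offset":[-0.002,-0.003,-0.09],"spin":0},{"offset":[-0.002,-0.003,-0.1],"spin":0},{"offset":[-0.002,-0.003,-0.103],"spin":0},{"offset":[-0.002,-0.003,-0.103],"spin":0},{"offset":[-0.002,-0.003,-0.103],"spin":0}]'
python3 - <<'E'
from h import *
p=manip.camera("side"); save(p,"g1",(190,110,340,240),4.5)
E
```

```text
clock: 3.9
eef_pos: [424.8, -161.1, 24.0]
eef_rot: [3.141, -0.001, -0.159]
wrist_force: [-0.3, -0.3, -0.2]
finger_gap: 56.1
```

View pics/g1.png

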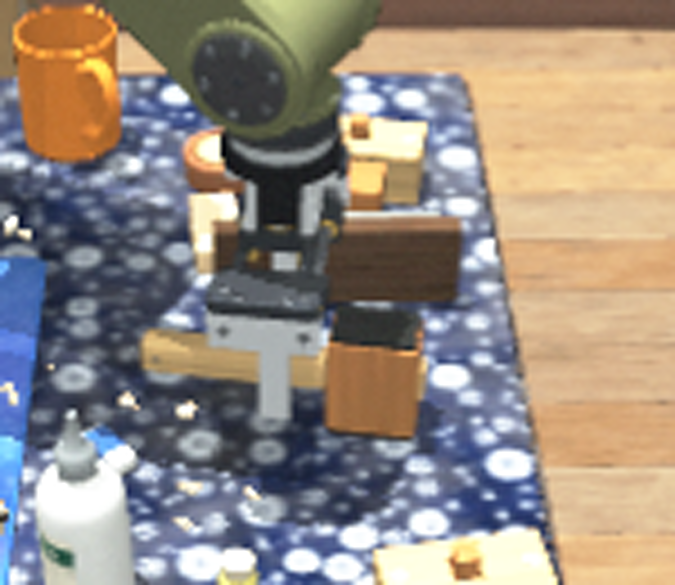

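The fingers straddle the handle at about (275,375), beside the head at (375,380). I'll close the gripper.

```bash
python3 -m crank '[{"offset":[0,0,0],"spin":0},{"offset":[0,0,0],"spin":0},{"offset":[0,0,0],"spin":0},{"offset":[0,0,0],"spin":0},{"offset":[0,0,0],"spin":0},{"offset":[0,0,0],"spin":0},{"offset":[0,0,0],"spin":0},{"offset":[0,0,0],"spin":0}]' 0 55
python3 -m crank '[{"offset":[0,0,0],"spin":0},{"offset":[0,0,0],"spin":0},{"offset":[0,0,0.005],"spin":0},{"offset":[0,0,0.02],"spin":0},{"offset":[0,0,0.045],"spin":0},{"offset":[0,0,0.07],"spin":0},{"offset":[0,0,0.09],"spin":0},{"offset":[0,0,0.1],"spin":0}]'
```

```text
clock: 4.62
eef_pos: [424.8, -161.1, 24.1]
eef_rot: [3.141, -0.001, -0.159]
wrist_force: [-1.0, 0.7, 1.4]
finger_gap: 19.5
clock: 5.28
eef_pos: [425.3, -161.4, 126.5]
eef_rot: [3.14, -0.004, -0.159]
wrist_force: [0.5, -0.4, -2.8]
finger_gap: 19.5
```

```bash
python3 -m crank '[{"offset":[0,0.01,0.01],"spin":0},{"offset":[0.002,0.035,0.02],"spin":0},{"offset":[0.004,0.07,0.02],"spin":0},{"offset":[0.006,0.11,0.02],"spin":0},{"offset":[0.008,0.15,0.02],"spin":0},{"offset":[0.01,0.19,0.02],"spin":0},{"offset":[0.012,0.23,0.02],"spin":0},{"offset":[0.014,0.26,0.02],"spin":0}]'
python3 -m crank '[{"offset":[0.001,0.01,0],"spin":0},{"offset":[0.002,0.018,-0.01],"spin":0},{"offset":[0.002,0.018,-0.025],"spin":0},{"offset":[0.002,0.018,-0.04],"spin":0},{"offset":[0.002,0.018,-0.05],"spin":0},{"offset":[0.002,0.018,-0.05],"spin":0},{"offset":[0.002,0.018,-0.05],"spin":0},{"offset":[0.002,0.018,-0.05],"spin":0}]'
python3 - <<'E'
from h import *
print(manip.read_state()["eef_pos"])
p=manip.camera("side"); save(p,"r1",(200,90,320,190),5)
p=manip.camera("top"); save(p,"r1t",(120,110,240,210),5)
for k in("mallet_face","mallet","round_top"): print(k,[(np.round(q["location"]).tolist(),round(q["conf"],2)) for q in manip.search_frame(p,k)[:2]])
E
python3 -c "
import cv2,numpy as np
a,b=[cv2.resize(cv2.imread('pics/%s.png'%n),(400,333)) for n in('r1','r1t')]
cv2.imwrite('pics/r1c.png',np.hstack([a,b]))"
```

```text
clock: 5.95
eef_pos: [438.6, 101.3, 146.1]
eef_rot: [3.14, -0.003, -0.158]
wrist_force: [0.6, -0.3, -2.5]
finger_gap: 20.0
clock: 6.62
eef_pos: [441.0, 119.0, 96.5]
eef_rot: [3.141, -0.004, -0.159]
wrist_force: [0.5, 0.3, -1.9]
finger_gap: 19.6
[440.96389547 119.00104342  96.51662972]
mallet_face [([504.0, 95.0, 149.0], 0.84)]
mallet [([504.0, 93.0, 155.0], 0.61)]
round_top []
```

View pics/r1c.png

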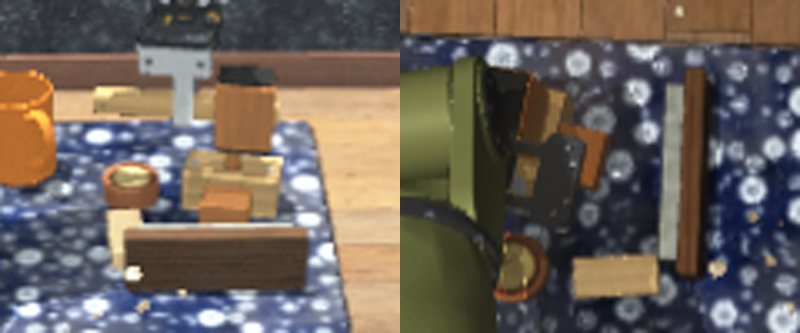

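The side view shows the head at (245,110) level over the peg at (234,158), with the peg on the handle side of the face as I planned. Now I'll press.

```bash
python3 -m crank '[{"offset":[0,-0.002,-0.004],"spin":0},{"offset":[0,-0.002,-0.008],"spin":0},{"offset":[0,-0.002,-0.011],"spin":0},{"offset":[0,-0.002,-0.014],"spin":0},{"offset":[0,-0.002,-0.016],"spin":0},{"offset":[0,-0.002,-0.018],"spin":0},{"offset":[0,-0.002,-0.02],"spin":0},{"offset":[0,-0.002,-0.021],"spin":0}]' - 60
```

```text
clock: 7.53
eef_pos: [440.7, 117.2, 75.3]
eef_rot: [3.141, -0.004, -0.158]
wrist_force: [-2.9, -0.3, 2.5]
finger_gap: 19.2
```

```bash
python3 -m crank '[{"offset":[0,0,-0.0005],"spin":0},{"offset":[0,0,-0.001],"spin":0},{"offset":[0,0,-0.0015],"spin":0},{"offset":[0,0,-0.002],"spin":0},{"offset":[0,0,-0.0025],"spin":0},{"offset":[0,0,-0.003],"spin":0},{"offset":[0,0,-0.003],"spin":0},{"offset":[0,0,-0.003],"spin":0}]'
```

```text
clock: 8.2
eef_pos: [440.8, 117.2, 72.3]
eef_rot: [3.141, -0.004, -0.158]
wrist_force: [-0.3, -1.0, 0.5]
finger_gap: 20.1
```

```bash
python3 -m crank '[{"offset":[0,0,-0.0005],"spin":0},{"offset":[0,0,-0.001],"spin":0},{"offset":[0,0,-0.0013],"spin":0},{"offset":[0,0,-0.0016],"spin":0},{"offset":[0,0,-0.002],"spin":0},{"offset":[0,0,-0.002],"spin":0},{"offset":[0,0,-0.002],"spin":0},{"offset":[0,0,-0.002],"spin":0}]'
python3 - <<'E'
from h import *
print(manip.read_state()["eef_pos"],manip.read_state()["wrist_force"])
p=manip.camera("side"); save(p,"r2",(230,90,310,160),9)
E
```

```text
clock: 8.87
eef_pos: [440.9, 117.3, 70.7]
eef_rot: [3.141, -0.004, -0.158]
wrist_force: [-5.9, -1.3, 8.9]
finger_gap: 20.2
[440.87750211 117.27877722  70.66538624] [-5.89873474 -1.34377724  8.8619082 ]
```

View pics/r2.png

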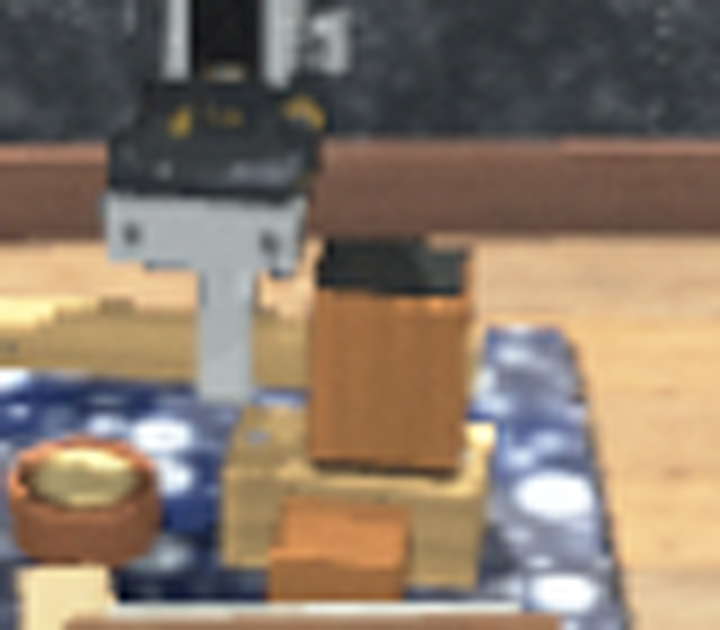

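Upward force has risen to about 11 N with the face at about 46.6 mm, so the peg seems to be at its stop. I'll lift and check.

```bash
python3 -m crank '[{"offset":[0,0,0.002],"spin":0},{"offset":[0,0,0.01],"spin":0},{"offset":[0,0,0.025],"spin":0},{"offset":[0,0,0.045],"spin":0},{"offset":[0,0,0.065],"spin":0},{"offset":[0,0,0.08],"spin":0},{"offset":[0,0,0.08],"spin":0},{"offset":[0,0,0.08],"spin":0}]'
python3 - <<'E'
from h import *
p=manip.camera("side"); save(p,"r3",(220,60,320,160),6)
E
```

```text
clock: 9.58
eef_pos: [441.0, 117.3, 150.9]
eef_rot: [3.141, -0.005, -0.158]
wrist_force: [-0.2, -0.2, -2.6]
finger_gap: 19.9
```

View pics/r3.png

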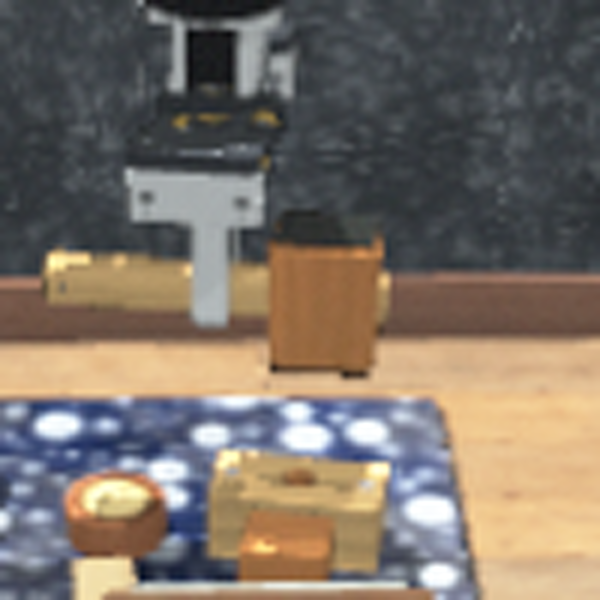

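The peg now sits almost flush at (298,478), the mallet is still level, and the press ended on a firm stop. I'll carry the mallet high over the stone, with its face at about 127 mm.

```bash
python3 -m crank '[{"offset":[0.001,-0.01,0],"spin":0},{"offset":[0.003,-0.035,0],"spin":0},{"offset":[0.005,-0.065,0],"spin":0},{"offset":[0.007,-0.095,0],"spin":0},{"offset":[0.008,-0.125,0],"spin":2},{"offset":[0.009,-0.155,0],"spin":4},{"offset":[0.01,-0.185,0],"spin":6},{"offset":[0.012,-0.215,0],"spin":8}]'
python3 -m crank '[{"offset":[0.001,-0.03,0],"spin":1},{"offset":[0.003,-0.06,0],"spin":3},{"offset":[0.005,-0.09,0],"spin":4},{"offset":[0.007,-0.12,0],"spin":6},{"offset":[0.008,-0.15,0],"spin":8},{"offset":[0.009,-0.18,0],"spin":9.5},{"offset":[0.01,-0.21,0],"spin":9.5},{"offset":[0.012,-0.23,0],"spin":9.5}]'
python3 -m crank '[{"offset":[0.0,-0.01,0],"spin":0},{"offset":[0.001,-0.02,0],"spin":0},{"offset":[0.001,-0.025,0],"spin":0},{"offset":[0.001,-0.025,0],"spin":0},{"offset":[0.001,-0.025,0],"spin":0},{"offset":[0.001,-0.025,0],"spin":0},{"offset":[0.001,-0.025,0],"spin":0},{"offset":[0.001,-0.025,0],"spin":0}]'
```

```text
clock: 10.3
eef_pos: [451.7, -99.7, 149.0]
eef_rot: [3.141, -0.002, -0.017]
wrist_force: [0.5, 0.2, -2.1]
finger_gap: 19.5
clock: 10.97
eef_pos: [462.3, -332.6, 147.5]
eef_rot: [-3.141, -0.0, 0.148]
wrist_force: [-0.1, 0.3, -2.2]
finger_gap: 19.3
clock: 11.63
eef_pos: [463.5, -357.0, 147.7]
eef_rot: [-3.141, -0.0, 0.148]
wrist_force: [-0.5, 0.4, -2.8]
finger_gap: 19.5
```

```bash
python3 -m crank '[{"offset":[0.002,0,-0.01],"spin":0},{"offset":[0.003,0,-0.02],"spin":0},{"offset":[0.003,0,-0.03],"spin":0},{"offset":[0.003,0,-0.038],"spin":0},{"offset":[0.003,0,-0.04],"spin":0},{"offset":[0.003,0,-0.04],"spin":0},{"offset":[0.003,0,-0.04],"spin":0},{"offset":[0.003,0,-0.04],"spin":0}]'
python3 - <<'E'
from h import *
st=manip.read_state();P=st["eef_pos"];y=st["eef_rot"][2];print(P,y)
p=manip.camera("side"); t=manip.camera("top")
c=P[:2]+59.5*np.array([np.cos(y),np.sin(y)]); fz=P[2]-24.1
print("pred face centre",c,fz,np.degrees(y))
R=np.array([[np.cos(y),-np.sin(y)],[np.sin(y),np.cos(y)]])
def cor(z,hx,hy): return np.c_[(np.array([[hx,hy],[hx,-hy],[-hx,-hy],[-hx,hy]])@R.T)+c,np.full(4,z)]
ims=[]
for q,crop in((p,(250,180,340,280)),(t,(285,110,355,190))):
    a,b,cc,d=crop;S=570/(d-b); im=cv2.resize(q["pixels"][b:d,a:cc,::-1].copy(),None,fx=S,fy=S,interpolation=cv2.INTER_CUBIC)
    im2=im.copy()
    for z in(fz,fz+84):
        w=((world2px(q,cor(z,28,18))-[a,b]+.5)*S).astype(int); cv2.polylines(im,[w],True,(0,255,0),1)
    ims.append(im)
o=np.hstack([cv2.resize(i,(400,int(400*i.shape[0]/i.shape[1])))[:440] if 0 else cv2.resize(i,(400,450)) for i in ims]); cv2.imwrite("pics/s1.png",o)
E
```

```text
clock: 12.3
eef_pos: [466.7, -357.2, 108.1]
eef_rot: [3.141, -0.001, 0.148]
wrist_force: [-0.0, -0.3, -3.0]
finger_gap: 19.7
[ 466.6716116  -357.23795974  108.13203217] 0.14826116213365226
pred face centre [ 525.51886279 -348.44870335] 84.03203217074841 8.49473885596309
```

View pics/s1.png

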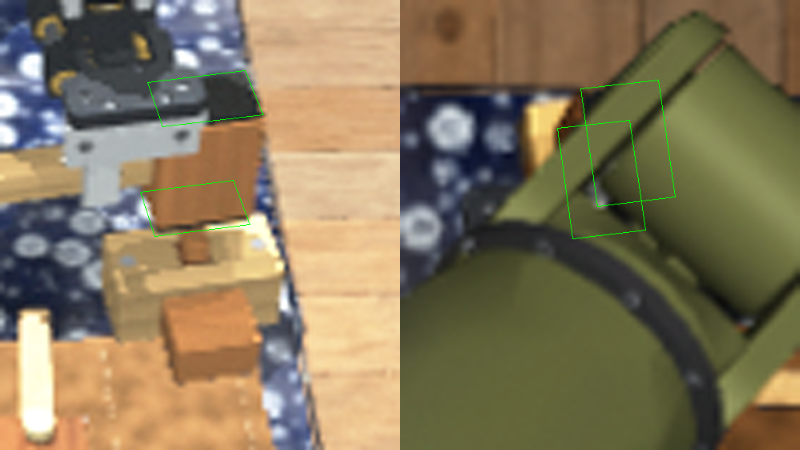

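```bash
python3 - <<'E'
from h import *
p=manip.camera("side"); save(p,"s2",(255,180,320,245),9)
E
```

```text
(no output)
```

View pics/s2.png

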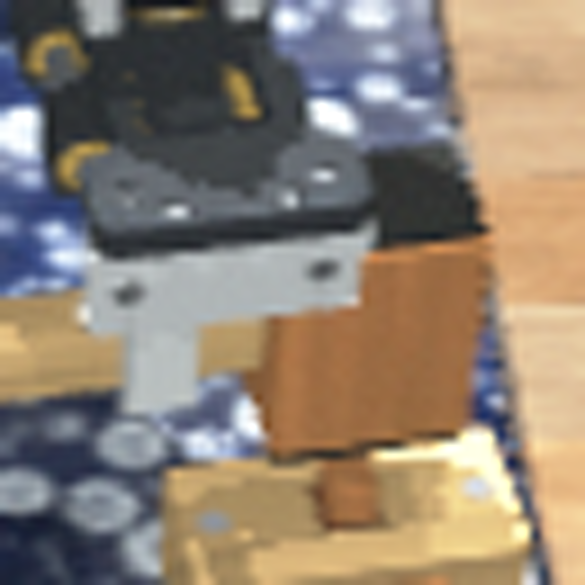

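The mallet's bottom edge runs parallel to the block from (272,457) to (473,432), and the peg at (350,490) lies under its middle. I'll compare the two in the side camera's own terms.

```bash
python3 - <<'E'
from h import *
p=manip.camera("side"); y=.148; n=np.array([-np.sin(y),np.cos(y)])
f=lambda L,z:px2world(p,np.array(L)/9+[255,180]-[.44,.44],z)[:,:2]
for z in(82,84,86):
    b=f([[272,457],[473,432]],z); print(z,b.round(1).tolist(),(b.mean(0)+20*n).round(1),np.degrees(np.arctan2(*(b[1]-b[0])[::-1])))
t=f([[490,238]],168)[0]; print("top right corner",t, "pred", np.array([525.5,-348.4])+30*np.array([np.cos(y),np.sin(y)])-20*n)
# peg visible near-top edge bottom: base of peg on block z=45
print("peg base near edge",f([[322,518],[378,525]],45).round(1).tolist())
E
```

```text
82 [[502.6, -362.3], [560.8, -353.9]] [ 528.8 -338.3] 8.25561024808392
84 [[502.4, -364.3], [560.4, -355.9]] [ 528.4 -340.3] 8.255610248083933
86 [[502.1, -366.2], [560.0, -357.8]] [ 528.1 -342.2] 8.255610248083954
top right corner [ 556.14170365 -365.84567107] pred [ 558.12124515 -363.75755075]
peg base near edge [[520.1, -351.6], [536.2, -354.8]]
```

```bash
python3 -m crank '[{"offset":[0,0,-0.003],"spin":0},{"offset":[0,0,-0.006],"spin":0},{"offset":[0,0,-0.009],"spin":0},{"offset":[0,0,-0.012],"spin":0},{"offset":[0,0,-0.014],"spin":0},{"offset":[0,0,-0.015],"spin":0},{"offset":[0,0,-0.015],"spin":0},{"offset":[0,0,-0.015],"spin":0}]'
python3 - <<'E'
from h import *
p=manip.camera("side"); save(p,"s3",(245,180,325,260),7.4)
E
```

```text
clock: 13.17
eef_pos: [466.6, -357.2, 93.0]
eef_rot: [3.141, -0.001, 0.148]
wrist_force: [0.3, -0.4, -3.2]
finger_gap: 19.7
```

View pics/s3.png

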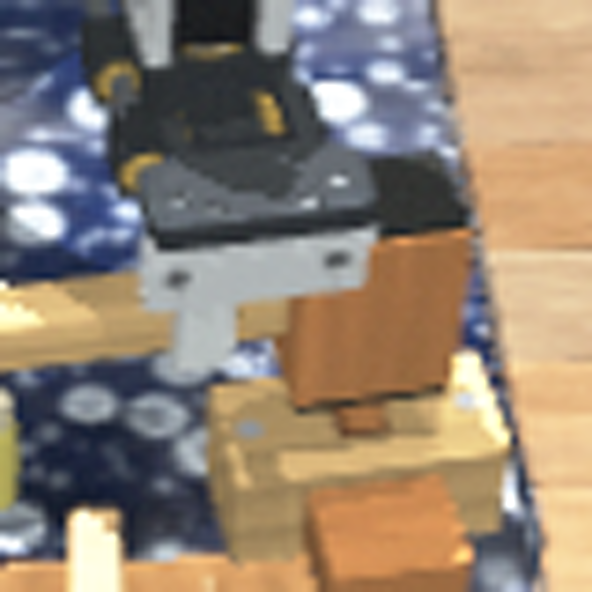

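The mallet sits level with a small gap above the square peg, which shows at (361,420) under the bottom edge that runs from (298,405) to (447,388). Handing in.

```bash
python3 - <<'E'
from h import *
s=manip.read_state(); print(s["eef_pos"],s["wrist_force"],s["finger_gap"]); print(manip.sign_off())
E
```

```text
[ 466.64103265 -357.22472803   93.16866024] [-0.13306061 -0.13105601 -2.3065294 ] 19.534004989612974
the job is handed in; nothing more can be done
None
```

I gripped the mallet by its handle and pressed the round peg down to its firm stop. I then carried the mallet over the stone and handed in while holding it still above the square peg; no verdict came back.

- **Round peg:** at the end of the press the upward force rose by about 11 N with the face at about 46.6 mm (home is 47 mm). The picture after lifting shows the peg nearly flush.
- **Carry:** the face passed about 60 mm above the stone's top.
- **Final pose, from the arm's readings:**
  - The face is at about 69 mm, roughly 8–12 mm above the peg, which I did not measure exactly.
  - It is centred at about (525, -348), against the peg at about (524–527, -348).
  - Handle yaw is 8.5°; I measured the joint at about 8° from the top camera and 11° from the side camera.
  - The wrist force shows only the mallet's weight, so the mallet is not resting on the joint.
- **Disagreements:** the side camera read the mallet's y up to 8 mm off from the face's bottom edge. The head's top corner read about 2 mm the other way, so I trusted the arm's own readings. One overlay picture seemed to show a tilted bottom edge, but a closer crop showed it level and parallel to the joint.
- **Not checked:** I did not measure the bystanders again afterwards. At the end, the arm hid the mallet from the top camera.

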